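# Load and clamp a prism on its stage

### The job

Slide the carriage with the glass cube along its slideway until it is fully home against the end stop. Then screw the clamp knob down, letting your hand sink with it so that the clamp arm is not bent, until the pad holds the cube firm but gently (about 10 N; 22 N would chip the glass). Let go and leave everything else on the table undisturbed.

Things in the scene. Friction and masses are not known exactly. Their poses are not given: they have to be found in the camera images.
- stage_base: Fixed black prism stage, anew placed and turned each time. Origin on the clamp axis at table height; x = the way the carriage slides home, z up. Plate 12 mm thick, x -140 to +45, 76 mm wide. Guide rails x -135 to +15, inner faces at y -23 and +23, tops 22 mm above the table. A steel post, 20 mm diameter, at y +60 mm carries the clamp arm; both end 100 mm above the table.
- end_stop (a point): Middle of the end stop's face at the far end of the slideway, on the stage: 25 mm along the stage's x from the clamp axis, 22 mm above the table. Its top is 26 mm above the table. The carriage's nose rests on it when home.
- carriage: Loose carriage, about 360 g: plate 145 x 44 x 8 mm, sliding easily between the rails, with a 40 mm glass cube and a brass finger post. Origin: underside of the plate below the cube's centre, 12 mm above the table; x towards the end stop, plate from -120 to +25 mm, cube top at 48 mm. Home: origin at x = 0 of the stage's frame; starts 30 to 50 mm short of it.
- finger_post (a point): Centre of the carriage's brass finger post: 12 mm thick along the slideway, 24 mm wide across it, 36 mm tall (from the plate, 20 mm above the table, to 56 mm above the table; this point is 38 mm above the table). 95 mm behind the carriage's origin.
- knob_grip (a point): Point on the clamp axis in the black knob's bar, 22 mm above the knob's underside, 15 mm below its top. Bar 40 mm long (point x), 14 mm thick (point y), 31 mm tall above a disc of 40 mm diameter, 7 mm high. 146 mm above the table at knob value 0, sinking 5 mm per rad; the clamp arm's top is at 100 mm.
- knob (a joint): Knob angle in rad, range 0 to 5, growing clockwise seen from above; at 0 the bar lies along the stage's x. Clockwise lowers screw, knob and pad together, 5 mm per rad. Starts at 0 to 0.8. Turning takes about 0.12 N m when free, plus 0.005 N m per N of pad force; it stays where it is left.
- stem: Steel screw, 12 mm diameter, with the knob above the arm and a sprung rubber pad, 18 mm diameter, below. Origin on the clamp axis, at table height at knob 0. How far the pad is set down differs each time and is not measured: it meets a cube that is home at a knob value of about 1.3 to 3.5. Beyond that the pad force grows by about 20 N per rad of knob (4 N per mm), arm flex included.
- clamp_arm (a joint): Flex of the aluminium clamp arm (94 x 26 x 10 mm, from the post across the clamp axis) in m, up positive, 0 at rest; 12 N per mm. Once the knob is let go, only the pad force bends it (up). A hand that keeps to the knob's path takes part of the pad force as an upward push, and the force then grows faster, up to 30 N per rad. Over 2.2 mm either way bends it for good.
- mirror_mount_a: Bystander: black mirror mount on a round foot, 50 mm wide, 82 mm high, to the robot's left.
- mirror_mount_b: Bystander: black mirror mount with an orange mirror, 50 mm wide, 82 mm high, to the robot's right.
- cube_pedestal: Bystander: brass cube on an aluminium foot of 52 mm diameter, 56 mm high, standing on the table close to the stage's far right.
- post_cap: Bystander: small black cap, 23 mm diameter, 28 mm high, on the table to the right of the stage.
- screwdriver: Bystander: orange screwdriver, 160 mm long, lying on the table.
- lens_ring: Bystander: black lens ring, 44 mm diameter, 10 mm high, lying on the table.
Things that resemble listed ones, but are neither listed nor needed, are in the scene too. What is shaped like the carriage but green is not meant.

How it is judged (in metres and radians):
On the way, in this order (a step that is already met when the one before it is completed fails the run):
1. the carriage is home against the end stop, the pad still off the cube (x of carriage in the frame of stage_base above -0.002 m and contact force between stem and carriage below 0.5 N), for 0.2 s.
2. the pad presses on the cube with 5 to 16 N (contact force between stem and carriage between 5 and 16 N), for 0.2 s.
At the end, for the whole second after the job is handed in: The carriage is home within 2 mm of the end stop and at rest, the pad presses on the cube with 5 to 16 N, the knob stays still and is released (all of step 2 and x of carriage in the frame of stage_base above -0.002 m and linear speed of carriage below 0.01 m/s and velocity of joint knob between -0.05 and 0.05 rad/s); the robot touches nothing.
It fails at once if the pad presses on the glass with more than 22 N (contact force between stem and carriage above 22 N).
It fails at once if the clamp arm is bent up or down by more than 2.2 mm (value of joint clamp_arm above 0.0022 m or value of joint clamp_arm below -0.0022 m).
It fails at once if a bystander is moved by more than 15 mm (distance of any of mirror_mount_a, mirror_mount_b, cube_pedestal, post_cap, screwdriver, lens_ring from where it was at the start of the episode above 0.015 m).
It also fails if it takes over 72 s, if anything falls off the work surface, if the arm or the gripper's body presses on something with over 40 N, if the wrist force passes 120 N, or if a joint passes its speed limit or range.

### The arm

A 6-joint arm with a two-finger parallel gripper is mounted at the origin on the work surface. World frame = base frame: x ahead of the robot, y to its left, z up, the work surface at z = 0. Lengths are in mm, angles in rad, forces in N, time in s.
With the tool pointing down it reaches from about 350 to 775 mm from the base axis. Payload 7.3 kg.
Tool frame: the origin (TCP) lies at the very end of the fingers, on their centre line; the grasp point (between the pads) lies 19 mm behind it (bot.grasp_offset is the distance from the TCP to the grasp point, in mm); z points along the fingers, y is the direction in which the jaws open and shut (so a half turn about z gives the same grasp; the last joint's range is limited). The gripper opens to 92 mm and grips with 3 to 60 N. Pads are 19 mm wide; open, the fingers measure 130 mm over their backs; the gripper's body (75 mm by 190 mm) begins 47 mm behind the grasp point.
Start: joints at [-1.359, 0.342, 1.524, -0, 1.275, -0.146], TCP at [183.886, -491.763, 226.741] pointing down, gripper open.
Joint ranges: [-2.53, 2.53], [-0.77, 2.02], [0.04, 2.7], [-1, 4.14], [0.28, 2.66], [-3.11, 3.11]. Speed limits (rad/s): [2.57, 2.57, 3.14, 3.14, 3.14, 3.14].

### API

Orientations are given as [roll, pitch, yaw] about the fixed x, y, z axes, in that order (R = Rz(yaw) Ry(pitch) Rx(roll)).
In Python, from plant import bot gives the robot as it stands.
- The arm moves only by the tool servo_tool, never from a script. Its arguments are lists of equal length, an entry for each row: "angular": the turn, a rotation vector about the world's x, y, z in degrees, a list of three; "slide": the shift along the world's x, y, z in mm, a list of three; "grip": the opening, from -1 (shut) to 1 (fully open), so that 0 is half open. In form: {"angular": [[ax, ay, az], ...], "slide": [[dx, dy, dz], ...], "grip": [grip, ...]}. A call has 1 to 10 rows; each row is the pose to reach, as a shift and turn from the pose commanded when the call began; what a row does not reach only later rows make up. A row lasts 1/12 s, in which the tool goes at most 41.7 mm and 7.16 degrees, less where a joint would pass 70% of its speed; a pose out of reach is approached as far as the arm can. A call with a gripper value outside its range is refused whole. The fingers move at their own pace and stop on an object; the grip force is fixed at half the most. Time passes only in rows, so rows that repeat a pose let the fingers close. It gives the time, the measured TCP pose, the force and the opening at its end, in the units of the state.
- bot.get_obs(): the state, without advancing time (a new reading comes with each control period).
- bot.capture(name): name is "side" or "top"; returns a dict with "img" (400x640x3 uint8, blue, green, red), "range_z" (400x640 float32, mm along the optical axis (not along the pixel's ray), 0 where there is no reading), "fov_y" (degrees; the focal length in pixels is half the picture's height over the tangent of half this angle, whatever the lens; pixels are square), "cx", "cy" (the principal point, pixels), "R" (3x3) and "t" (3): a world point X has camera coordinates R X + t. Camera axes: x right, y down, z forward; pixel columns grow to the right and rows downward; lengths in mm; the calibration is good to about 2 mm. A picture is of the moment at which its call begins.
- bot.close_job(): hands the job in, once; it reports no verdict.
The state is a dict: "time": time; "joint_positions": joint angles; "dq": joint speeds; "tau": joint torques, N m; "tool_pos": TCP position; "tcp_rot": TCP orientation; "contact_force": force on the tool from outside, world axes, zero at the start; "moment": the same for the moment, N m; "grip_width": finger opening in mm.
Only numpy, scipy, OpenCV 4.12 (cv2) and the standard library are available. Lean on these libraries where they do the work, as an engineer would, in place of code of your own. Each camera call takes 0.05 s, during which the arm holds its last target.

## Working session

There is one attempt and no reset: what is moved stays moved. The work goes in short steps, Python scripts to look and compute and a tool call to move; the robot and the scene stay as the last step left them, time stands still between calls to the robot, and variables do not carry over. Pictures are saved under pics/ and viewed, and the job is handed in when it is done.

Besides the shell and the picture viewer there is one more tool, called as name(argument=value, ...) on one line, values as JSON. servo_tool: Moves the arm, as the interface text tells. Its arguments: {"type":"object","properties":{"angular":{"type":"array","items":{"type":"array","items":{"type":"number"}}},"slide":{"type":"array","items":{"type":"array","items":{"type":"number"}}},"grip":{"type":"array","items":{"type":"number"}}},"required":["angular","slide","grip"]}

```bash
mkdir -p pics; cat > h.py <<'E'
import numpy as np, cv2
from plant import bot
def cap(n,f):
    c=bot.capture(n); cv2.imwrite('pics/'+f+'.png',c['img']); np.savez('pics/'+f+'.npz',**{k:np.array(v) for k,v in c.items()}); return c
def ld(f): return dict(np.load('pics/'+f+'.npz'))
def foc(c): return 200/np.tan(np.radians(float(c['fov_y']))/2)
def px(c,u,v,z=None):
    f=foc(c); d=np.array([(u-c['cx'])/f,(v-c['cy'])/f,1.]); R,t=c['R'],c['t']
    if z is None: s=float(c['range_z'][int(round(v)),int(round(u))]); return R.T@(d*s-t)
    o=-R.T@t; w=R.T@d; return o+w*(z-o[2])/w[2]
def proj(c,X):
    p=c['R']@np.array(X,float)+c['t']; f=foc(c); return f*p[0]/p[2]+c['cx'],f*p[1]/p[2]+c['cy']
def crop(f,x0,y0,x1,y1,s,o):
    im=cv2.imread('pics/'+f+'.png')[y0:y1,x0:x1]; cv2.imwrite('pics/'+o+'.png',cv2.resize(im,None,fx=s,fy=s,interpolation=cv2.INTER_CUBIC))
E
python3 - <<'E'
from h import *
for n in('side','top'):
    c=cap(n,n+'0'); print(n,c['fov_y'],c['cx'],c['cy'],-c['R'].T@c['t'],c['R'].round(3).tolist())
o=bot.get_obs(); print(o)
E
```

```text
side 54.61412996274877 316.59329777269943 204.21538522076509 [ 284.32240202 -549.37604825  810.14003859] [[0.91, -0.415, 0.008], [-0.312, -0.697, -0.646], [0.274, 0.585, -0.763]]
top 44.565753604668515 314.742273563692 195.2017837339874 [ 358.27273333    5.11161916 1454.92803976] [[0.014, -1.0, 0.009], [-0.991, -0.015, -0.13], [0.13, -0.007, -0.992]]
{'time': 0.1, 'joint_positions': array([-1.35904381e+00,  3.42637731e-01,  1.52486638e+00, -2.27768204e-05,
        1.27537606e+00, -1.45988784e-01]), 'dq': array([-0.00044875, -0.0031624 , -0.00231154,  0.0007272 ,  0.00149143,
       -0.00157204]), 'tau': array([ 1.77691065e-03, -4.32003057e+01, -2.44695425e+01,  7.19498796e-02,
        5.25941479e-02, -5.57424221e-05]), 'tool_pos': array([ 183.78315371, -491.42766567,  226.14163372]), 'tcp_rot': array([-3.14031566e+00, -1.65746990e-04,  3.57747842e-01]), 'contact_force': array([ 0.56851777, -0.34412419,  0.20396094]), 'moment': array([0.01096473, 0.02511027, 0.01395832]), 'grip_width': 91.5606331948368}
```

View pics/side0.png

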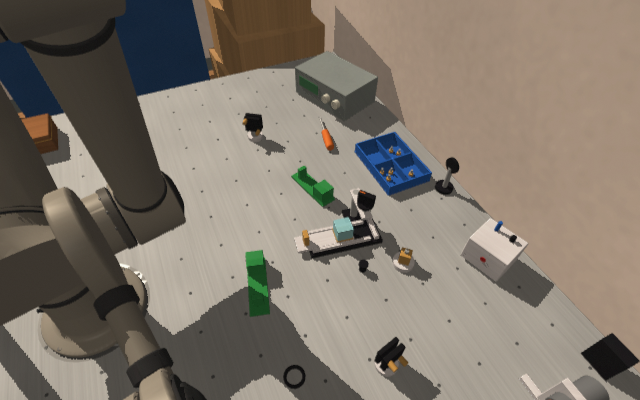

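View pics/top0.png

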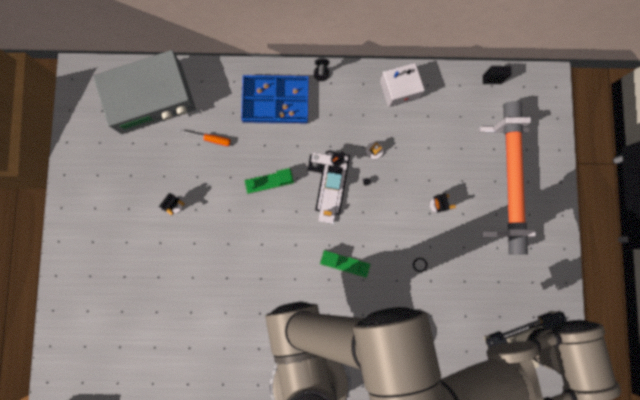

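```bash
python3 - <<'E'
from h import *
crop('side0',280,170,430,280,5,'s0c'); crop('top0',290,135,400,235,6,'t0c')
E
```

```text
(no output)
```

View pics/s0c.png

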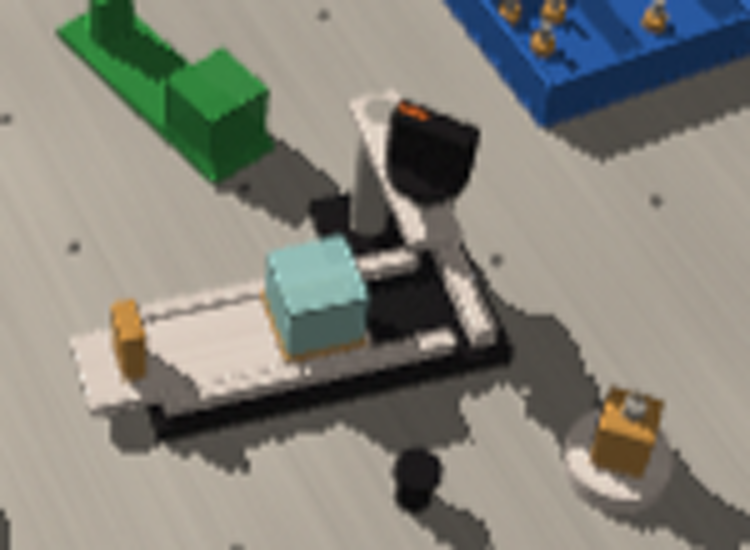

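View pics/t0c.png

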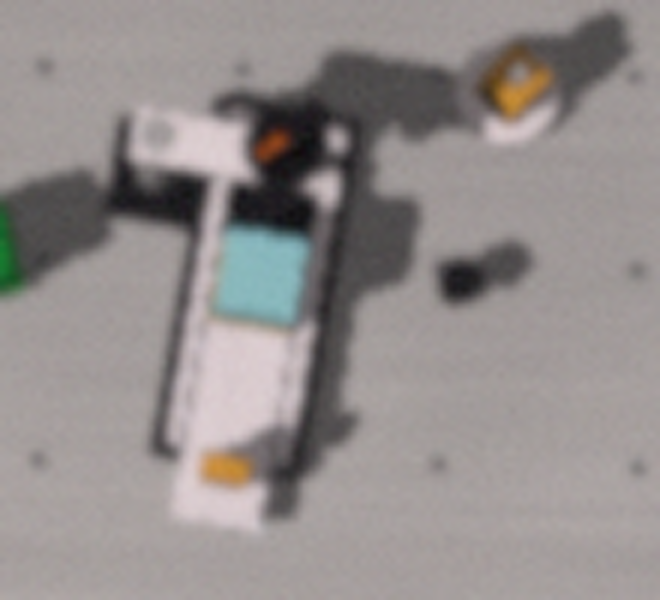

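```bash
cat > fit.py <<'E'
from h import *
from scipy.optimize import least_squares
T=ld('top0');S=ld('side0')
t=lambda u,v:(u/6+290-.4,v/6+135-.4); s=lambda u,v:(u/5+280-.4,v/5+170-.4)
# (cam, pixel, carriage?, xyz)
P=[(T,t(222,225),1,(20,20,48)),(T,t(310,236),1,(20,-20,48)),(T,t(297,326),1,(-20,-20,48)),(T,t(212,315),1,(-20,20,48)),
(T,t(172,515),1,(-120,22,20)),(T,t(262,530),1,(-120,-22,20)),(T,t(158,134),0,(0,60,100)),(T,t(227,462),1,(-95,0,56)),
(S,s(266,260),1,(-20,20,48)),(S,s(345,237),1,(20,20,48)),(S,s(367,289),1,(20,-20,48)),(S,s(280,320),1,(-20,-20,48)),
(S,s(125,305),1,(-95,0,56)),(S,s(380,110),0,(0,60,100)),(S,s(72,338),1,(-120,22,20)),(S,s(92,410),1,(-120,-22,20))]
def w(p,k,X):
    x,y,a,d=p; c,n=np.cos(a),np.sin(a); X=np.array(X,float); X=X+[d*k,0,0]
    return np.array([x+c*X[0]-n*X[1],y+n*X[0]+c*X[1],X[2]])
def r(p): return np.concatenate([np.array(proj(c,w(p,k,X)))-q for c,q,k,X in P])
if __name__=='__main__':
    b=least_squares(r,[640,-20,-.1,-40],loss='soft_l1'); p=b.x; print(p.round(3)); print(r(p).reshape(-1,2).round(1).tolist())
    for c,n in((T,'T'),(S,'S')):
        # height map stats
        v,u=np.mgrid[0:400,0:640]; f=foc(c); z=c['range_z']; X=np.stack([(u-c['cx'])/f*z,(v-c['cy'])/f*z,z],-1); W=(X-c['t'])@c['R']
        W=W[z>0]
        L=(W[:,:2]-p[:2])@np.array([[np.cos(p[2]),-np.sin(p[2])],[np.sin(p[2]),np.cos(p[2])]])
        for nm,lo,hi,box in(('cube',45,52,(-80,0,-30,30)),('arm',97,103,(-20,20,-40,80)),('finger',53,60,(-160,-100,-30,30)),('knob',120,175,(-40,40,-40,40)),('plate',17,21.5,(-180,-140,-30,30))):
            m=(W[:,2]>lo)&(W[:,2]<hi)&(L[:,0]>box[0])&(L[:,0]<box[1])&(L[:,1]>box[2])&(L[:,1]<box[3])
            if m.sum(): print(n,nm,m.sum(),L[m].min(0).round(1),L[m].max(0).round(1),np.percentile(W[m,2],[5,50,95]).round(1))
E
python3 fit.py
```

```text
[ 6.35929e+02 -6.43500e+01 -1.52000e-01 -4.96120e+01]
[[0.3, 0.5], [-0.9, 0.9], [-0.9, -0.7], [-0.3, -1.1], [-0.1, -0.0], [-0.3, -0.1], [-0.7, -0.0], [-0.1, 0.5], [-0.1, 0.3], [-0.6, 1.5], [0.3, 3.6], [2.0, 1.0], [0.9, 2.3], [-0.1, -0.8], [-0.3, -0.5], [0.0, -0.6]]
T cube 6 [-72.4 -14. ] [-55.6  18.5] [47.2 50.2 51.6]
T arm 132 [-15.9 -23. ] [12.  70.4] [ 97.4 100.  102.4]
T finger 29 [-152.6  -10.8] [-140.7   12.5] [53.2 56.6 58.7]
T knob 172 [-21.7 -20.6] [15.7 18.5] [124.4 140.1 160. ]
T plate 74 [-171.3  -29.6] [-140.2   22.8] [17.5 19.7 21.4]
S cube 36 [-71.1 -24.7] [-31.3  14.2] [45.4 49.2 51.5]
S arm 161 [-14.9 -26.2] [11.6 68.4] [ 97.4  99.1 101.2]
S finger 43 [-151.7  -14.7] [-140.1    9. ] [53.5 54.9 56.2]
S knob 301 [-20.7 -23.2] [16.3 12.6] [124.2 141.3 157.2]
S plate 129 [-170.9  -24.1] [-140.3   21.7] [17.3 19.2 20.9]
```

```bash
cat > ov.py <<'E'
from fit import *
def ov(f,c,p,x0,y0,x1,y1,s,o,knob=None):
    im=cv2.imread('pics/'+f+'.png')[y0:y1,x0:x1]; im=cv2.resize(im,None,fx=s,fy=s,interpolation=cv2.INTER_CUBIC)
    def box(k,a,b,col):
        C=[(x,y,z) for x in(a[0],b[0]) for y in(a[1],b[1]) for z in(a[2],b[2])]
        q=[tuple(int(round((v+.5-w0)*s)) for v,w0 in zip(proj(c,w(p,k,X)),(x0,y0))) for X in C]
        for i in range(8):
            for j in range(i):
                if sum(C[i][m]!=C[j][m] for m in range(3))==1: cv2.line(im,q[i],q[j],col,1)
    box(1,(-20,-20,28),(20,20,48),(0,0,255)); box(1,(-120,-22,12),(25,22,20),(255,0,0)); box(1,(-101,-12,20),(-89,12,56),(0,255,0)); box(0,(-140,-38,0),(45,38,12),(255,0,255))
    box(0,(-13,-24,90),(13,70,100),(0,255,255))
    cv2.imwrite('pics/'+o+'.png',im)
if __name__=='__main__':
    p=[635.93,-64.35,-.152,-49.6]
    ov('side0',S,p,280,170,430,280,5,'os'); ov('top0',T,p,290,135,400,235,6,'ot')
E
python3 ov.py
```

```text
(no output)
```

View pics/os.png

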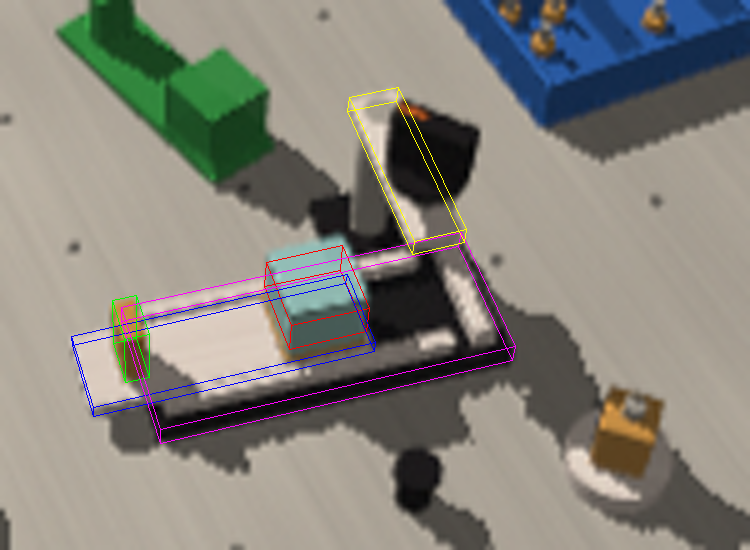

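View pics/ot.png

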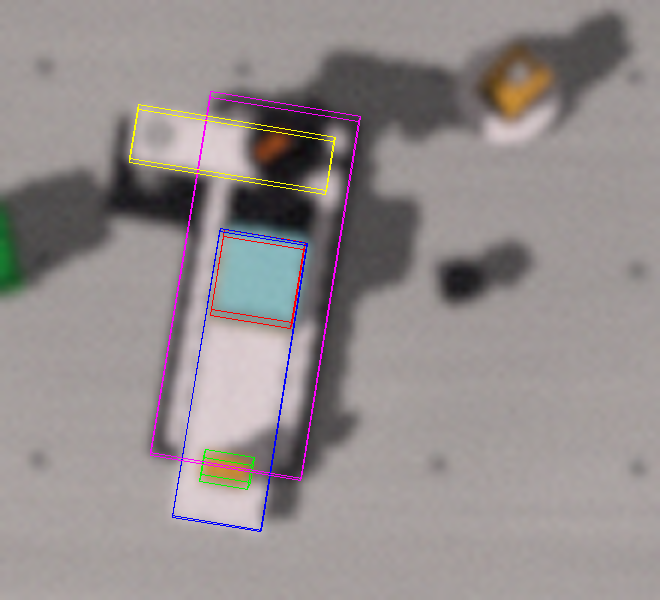

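```bash
sed -i 's/,48)),/,60)),/g; ' fit.py; sed -i 's/(-20,-20,28),(20,20,48)/(-20,-20,20),(20,20,60)/' ov.py
cat > kn.py <<'E'
from fit import *
def knob(c,p,zlo=None):
    v,u=np.mgrid[0:400,0:640]; f=foc(c); z=c['range_z']; X=np.stack([(u-c['cx'])/f*z,(v-c['cy'])/f*z,z],-1); W=(X-c['t'])@c['R']
    m=(z>0)&(np.hypot(W[...,0]-p[0],W[...,1]-p[1])<32)&(W[...,2]>108)&(W[...,2]<170)
    return W[m],u[m],v[m]
E
python3 fit.py; python3 - <<'E'
from fit import *; from kn import *
p=least_squares(r,[640,-20,-.1,-40],loss='soft_l1').x
for n,c in(('T',T),('S',S)):
    W,u,v=knob(c,p); print(n,np.histogram(W[:,2],bins=np.arange(105,172,4)))
    h=np.percentile(W[:,2],97); m=W[:,2]>h-6; Q=W[m]; print(h,Q.mean(0),m.sum(),u[m].min(),u[m].max(),v[m].min(),v[m].max())
    D=Q[:,:2]-Q[:,:2].mean(0); e,V=np.linalg.eigh(D.T@D/len(D)); print(np.sqrt(e)*3.46,np.degrees(np.arctan2(V[1,1],V[0,1])))
crop('top0',325,145,355,170,24,'tk'); crop('side0',345,180,385,215,20,'sk')
E
```

```text
[ 6.34827e+02 -6.63230e+01 -1.61000e-01 -4.99740e+01]
[[1.0, 0.2], [-0.1, 0.8], [-0.2, -0.8], [0.3, -1.3], [0.1, 0.3], [-0.2, 0.4], [0.0, 0.2], [0.2, 1.0], [-0.1, -2.1], [-0.4, -0.8], [0.4, 1.4], [1.9, -1.4], [0.5, 2.6], [0.1, -0.2], [-0.6, -0.3], [-0.5, -0.3]]
T cube 6 [-71.8 -12.4] [-54.7  20. ] [47.2 50.2 51.6]
T arm 132 [-15.3 -20.9] [12.3 72.5] [ 97.4 100.  102.4]
T finger 29 [-151.8  -10. ] [-139.9   13.3] [53.2 56.6 58.7]
T knob 172 [-20.9 -18.5] [16.4 20.6] [124.4 140.1 160. ]
T plate 71 [-170.6  -28.8] [-140.3   23.6] [17.4 19.7 21.4]
S cube 36 [-70.5 -23. ] [-30.3  15.7] [45.4 49.2 51.5]
S arm 161 [-14.  -24.1] [12.5 70.4] [ 97.4  99.1 101.2]
S finger 43 [-150.9  -13.9] [-139.2    9.8] [53.5 54.9 56.2]
S knob 301 [-19.9 -21. ] [17.2 14.6] [124.2 141.3 157.2]
S plate 128 [-170.1  -23.3] [-140.    22.5] [17.3 19.1 20.9]
T (array([ 0,  0,  0,  1, 16, 46, 17,  5,  2,  4,  1, 11, 30, 37,  3,  0]), array([105, 109, 113, 117, 121, 125, 129, 133, 137, 141, 145, 149, 153,
       157, 161, 165, 169]))
160.2664138749839 [633.75447709 -65.52953359 157.80613049] 65 331 344 151 163
[14.53318032 39.53017206] 127.35104552304344
S (array([ 0,  0,  0,  3, 21, 66, 18, 23, 19, 22, 21, 19, 69, 22,  0,  0]), array([105, 109, 113, 117, 121, 125, 129, 133, 137, 141, 145, 149, 153,
       157, 161, 165, 169]))
157.70580238406748 [633.11067948 -69.01960955 155.78420599] 98 358 375 190 200
[14.51218359 39.53326863] 128.96285168391748
```

View pics/tk.png

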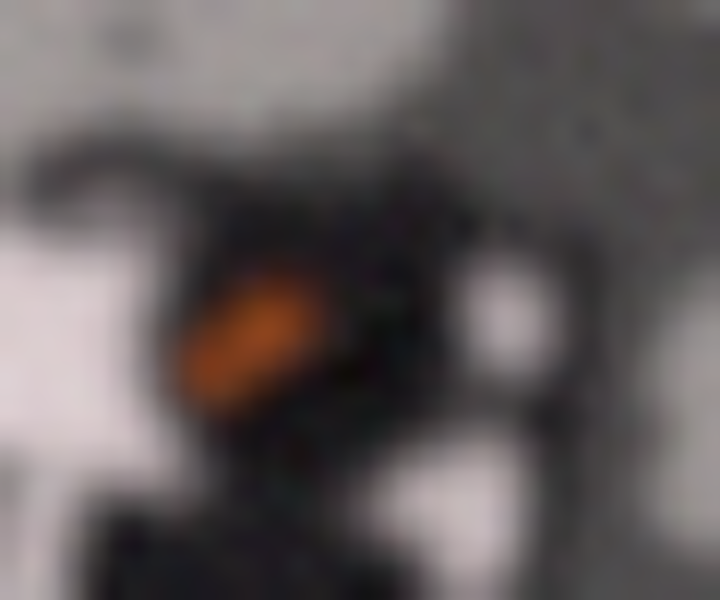

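View pics/sk.png

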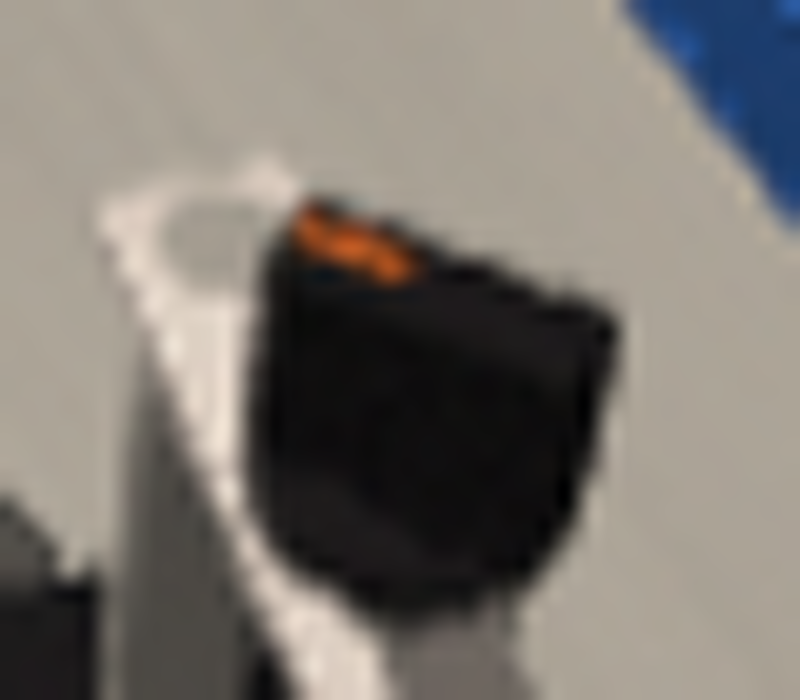

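servo_tool(angular=[[0,0,7],[0,0,14],[0,0,21],[0,0,28],[0,0,35],[0,0,42],[0,0,49],[0,0,56],[0,0,63],[0,0,70]], slide=[[15,25,0],[30,50,0],[45,75,0],[60,100,0],[75,125,0],[90,150,0],[105,175,0],[120,200,0],[135,225,0],[150,250,0]], grip=[-1,-1,-1,-1,-1,-1,-1,-1,-1,-1])

```text
time: 0.93
tool_pos: [334.2, -240.3, 226.6]
tcp_rot: [-3.141, -0.0, 1.585]
contact_force: [1.3, -1.2, 0.1]
grip_width: 30.0
```

servo_tool(angular=[[0,0,7],[0,0,14],[0,0,21],[0,0,28],[0,0,35],[0,0,42],[0,0,49],[0,0,56],[0,0,63],[0,0,70]], slide=[[12,20,0],[25,40,0],[37,60,-5],[50,80,-10],[62,100,-20],[75,120,-30],[87,140,-40],[100,160,-50],[112,180,-60],[124,202,-70]], grip=[-1,-1,-1,-1,-1,-1,-1,-1,-1,-1])

```text
time: 1.77
tool_pos: [458.2, -38.8, 156.0]
tcp_rot: [-3.142, -0.0, 2.807]
contact_force: [0.6, -0.9, -0.1]
grip_width: 0.5
```

servo_tool(angular=[[0,0,7],[0,0,10.4],[0,0,10.4],[0,0,10.4],[0,0,10.4]], slide=[[1,0,0],[2,0,-15],[2,0,-30],[2,0,-30],[2,0,-30]], grip=[-1,-1,-1,-1,-1])

```text
time: 2.18
tool_pos: [459.2, -39.6, 126.2]
tcp_rot: [3.141, -0.002, 2.982]
contact_force: [0.1, -0.1, 0.4]
grip_width: 0.6
```

```bash
python3 - <<'E'
from h import *
cap('side','side1'); cap('top','top1'); crop('side1',240,130,440,280,4,'s1c'); crop('top1',270,125,420,235,5,'t1c')
o=bot.get_obs(); print({k:np.round(o[k],3) for k in ('time','joint_positions','tool_pos','tcp_rot','contact_force','moment','grip_width')})
E
```

```text
{'time': np.float64(2.283), 'joint_positions': array([-0.253,  0.342,  1.835,  0.   ,  0.964, -1.664]), 'tool_pos': array([460.194, -39.95 , 127.33 ]), 'tcp_rot': array([3.142e+00, 1.000e-03, 2.982e+00]), 'contact_force': array([ 0.024, -0.405,  0.015]), 'moment': array([ 0.061, -0.126,  0.018]), 'grip_width': np.float64(0.322)}
```

View pics/s1c.png

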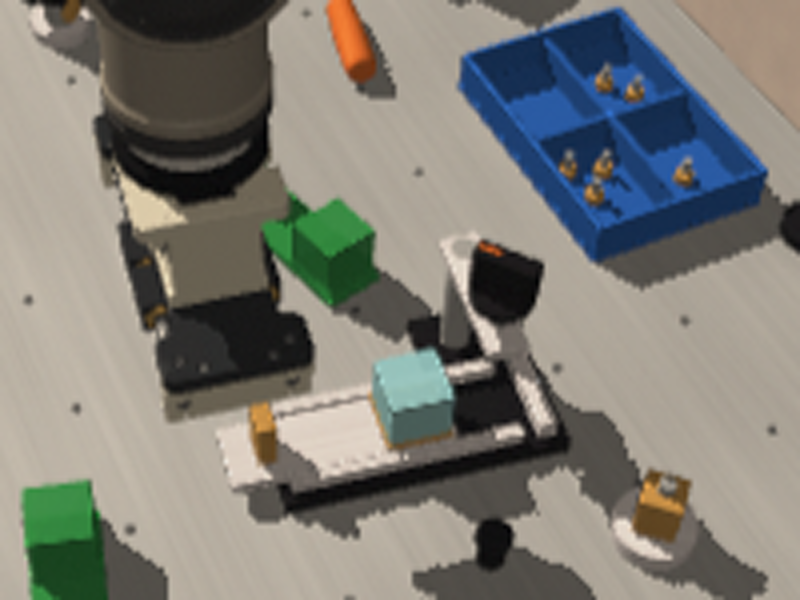

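View pics/t1c.png

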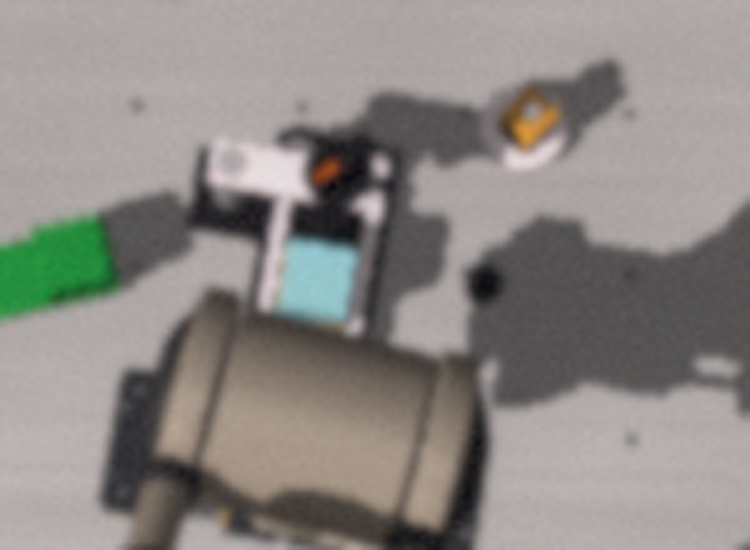

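```bash
python3 - <<'E'
from h import *
c=ld('side1')
for z in(30,127.3,193): 
    u,v=proj(c,(460.2,-40,z)); print(z,u,v,(u-240)*4,(v-130)*4)
E
```

```text
30 292.85154572360005 242.91143431593957 211.40618289440022 451.6457372637583
127.3 291.16824257194713 218.16121360581764 204.67297028778853 352.64485442327054
193 289.8585670543421 198.90457638777423 199.4342682173683 275.6183055510969
```

servo_tool(angular=[[0,0,0],[0,0,0],[0,0,0],[0,0,0],[0,0,0],[0,0,0]], slide=[[0,0,-20],[0,0,-45],[0,0,-70],[0,0,-90],[0,0,-96],[0,0,-96]], grip=[-1,-1,-1,-1,-1,-1])

```text
time: 2.78
tool_pos: [459.4, -39.8, 30.2]
tcp_rot: [3.141, -0.002, 2.982]
contact_force: [-1.2, -0.8, -0.4]
grip_width: 0.4
```

```bash
python3 - <<'E'
from h import *
cap('side','side2'); crop('side2',240,130,440,280,4,'s2c')
E
```

```text
(no output)
```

View pics/s2c.png

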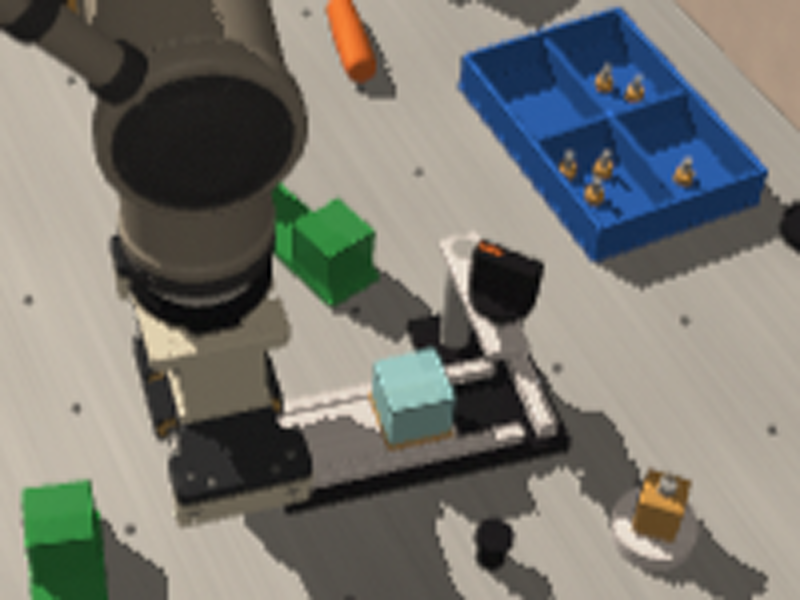

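servo_tool(angular=[[0,0,0],[0,0,0],[0,0,0],[0,0,0],[0,0,0],[0,0,0],[0,0,0],[0,0,0]], slide=[[4,-0.6,0],[8,-1.2,0],[12,-1.9,0],[16,-2.5,0],[20,-3.1,0],[24,-3.7,0],[28,-4.4,0],[32,-5,0]], grip=[-1,-1,-1,-1,-1,-1,-1,-1])

```text
time: 3.5
tool_pos: [492.2, -44.8, 30.7]
tcp_rot: [3.141, -0.0, 2.983]
contact_force: [-1.8, 0.8, 0.6]
grip_width: 0.3
```

```bash
python3 - <<'E'
from h import *
cap('side','side3'); crop('side3',240,130,440,280,4,'s3c')
print(bot.get_obs()['contact_force'],bot.get_obs()['tool_pos'])
E
```

```text
[ 1.10613199 -0.41306357  0.46924138] [493.19690059 -45.05485349  30.82056258]
```

View pics/s3c.png

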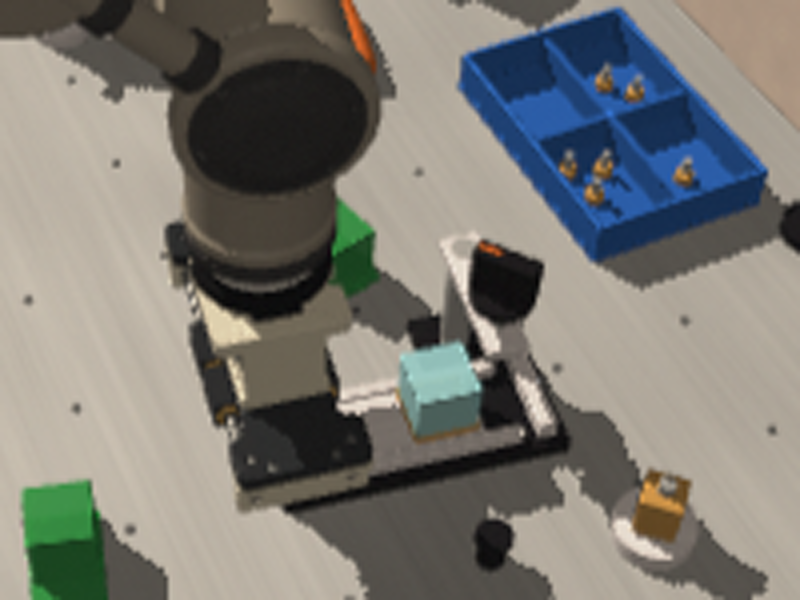

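servo_tool(angular=[[0,0,0],[0,0,0],[0,0,0],[0,0,0],[0,0,0],[0,0,0],[0,0,0],[0,0,0],[0,0,0]], slide=[[4,-0.6,0],[8,-1.2,0],[12,-1.9,0],[15,-2.3,0],[18,-2.8,0],[21,-3.3,0],[24,-3.7,0],[26,-4.1,0],[28,-4.4,0]], grip=[-1,-1,-1,-1,-1,-1,-1,-1,-1])

```text
time: 4.3
tool_pos: [520.1, -49.2, 30.7]
tcp_rot: [3.142, -0.0, 2.983]
contact_force: [-0.7, 0.3, -0.1]
grip_width: 0.3
```

servo_tool(angular=[[0,0,0],[0,0,0],[0,0,0]], slide=[[1,-0.2,0],[2,-0.3,0],[3,-0.5,0]], grip=[-1,-1,-1])

```text
time: 4.55
tool_pos: [522.9, -49.6, 30.8]
tcp_rot: [3.141, -0.0, 2.983]
contact_force: [-1.3, 0.1, 0.3]
grip_width: 0.7
```

servo_tool(angular=[[0,0,0],[0,0,0]], slide=[[1,-0.2,0],[2,-0.3,0]], grip=[-1,-1])

```text
time: 4.72
tool_pos: [524.0, -49.8, 30.6]
tcp_rot: [3.141, -0.002, 2.983]
contact_force: [-6.5, 0.1, 2.9]
grip_width: 0.5
```

servo_tool(angular=[[0,0,0],[0,0,0],[0,0,0]], slide=[[1,-0.2,0],[1.5,-0.2,0],[1.5,-0.2,0]], grip=[-1,-1,-1])

```text
time: 4.97
tool_pos: [524.0, -49.6, 30.3]
tcp_rot: [3.141, -0.006, 2.983]
contact_force: [-8.2, 1.4, 4.5]
grip_width: 0.8
```

```bash
python3 - <<'E'
from h import *
cap('side','side4'); crop('side4',240,130,440,280,4,'s4c')
print(bot.get_obs()['contact_force'],bot.get_obs()['tool_pos'])
E
```

```text
[-7.9962587   1.60309241  3.70534591] [523.95637652 -49.60443626  30.30624458]
```

View pics/s4c.png

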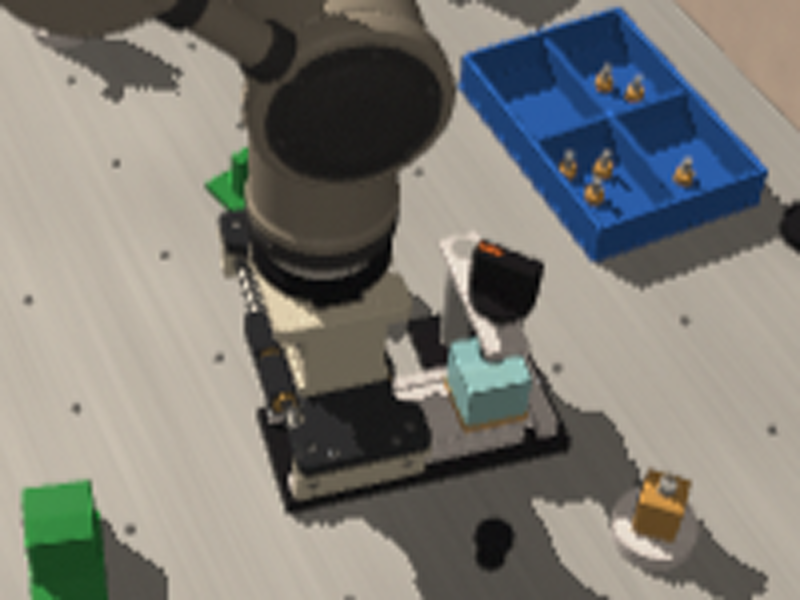

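servo_tool(angular=[[0,0,0],[0,0,0],[0,0,0],[0,0,0],[0,0,0],[0,0,0],[0,0,0],[0,0,0],[0,0,0],[0,0,0]], slide=[[-2,0.3,0],[-5,0.8,0],[-12,2,0],[-25,4,0],[-30,4.5,20],[-30,4.5,55],[-30,4.5,90],[-30,4.5,125],[-30,4.5,160],[-30,4.5,180]], grip=[-1,-1,-1,-1,-1,-1,-1,-1,-1,-1])

```text
time: 5.85
tool_pos: [497.4, -45.9, 214.9]
tcp_rot: [-3.141, 0.006, 2.983]
contact_force: [0.0, 0.1, 0.2]
grip_width: 0.3
```

servo_tool(angular=[[0,0,-7],[0,0,-14],[0,0,-21],[0,0,-28],[0,0,-35],[0,0,-42]], slide=[[0,0,0],[0,0,0],[0,0,0],[0,0,0],[0,0,0],[0,0,0]], grip=[1,1,1,1,1,1])

```text
time: 6.35
tool_pos: [496.2, -45.6, 210.8]
tcp_rot: [3.141, 0.001, 2.244]
contact_force: [0.6, 0.0, 0.7]
grip_width: 36.0
```

```bash
python3 - <<'E'
from h import *
c=cap('side','side5'); d=cap('top','top5'); crop('side5',290,150,410,260,6,'s5c'); crop('top5',290,125,400,235,5,'t5c')
o=bot.get_obs(); print({k:np.round(o[k],3) for k in ('time','joint_positions','tool_pos','tcp_rot','contact_force','moment','grip_width')})
E
```

```text
{'time': np.float64(6.45), 'joint_positions': array([-0.246,  0.307,  1.622,  0.   ,  1.212, -0.923]), 'tool_pos': array([496.21 , -45.626, 210.796]), 'tcp_rot': array([3.141, 0.   , 2.248]), 'contact_force': array([-0.509,  0.366,  0.33 ]), 'moment': array([ 0.091, -0.144, -0.035]), 'grip_width': np.float64(43.904)}
```

View pics/s5c.png

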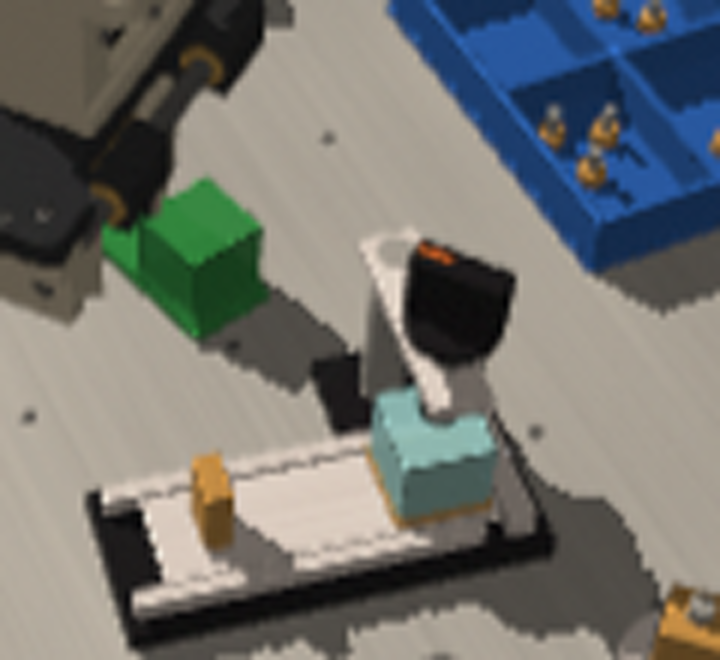

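View pics/t5c.png

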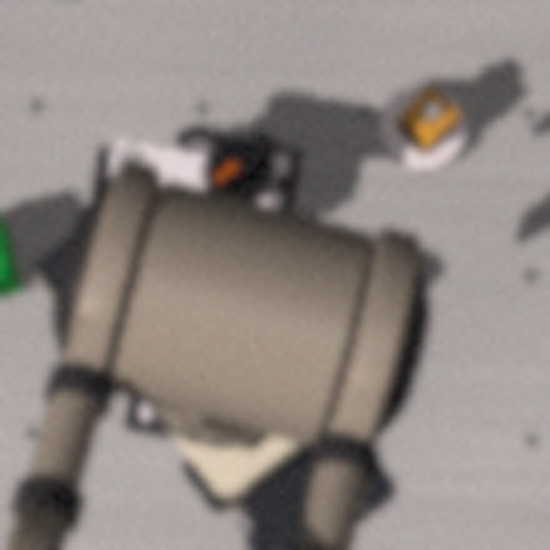

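servo_tool(angular=[[0,0,-0.6],[0,0,-0.6],[0,0,-0.6],[0,0,-0.6],[0,0,-0.6],[0,0,-0.6],[0,0,-0.6],[0,0,-0.6]], slide=[[23,-3.5,0],[46,-7,0],[69,-10.5,0],[92,-14,0],[115,-17.5,0],[132,-20,0],[138,-21,0],[138,-21,0]], grip=[0.3,0.3,0.3,0.3,0.3,0.3,0.3,0.3])

```text
time: 7.12
tool_pos: [634.9, -66.8, 209.9]
tcp_rot: [-3.141, -0.0, 2.242]
contact_force: [-0.7, -0.3, -0.0]
grip_width: 59.4
```

```bash
python3 - <<'E'
from h import *
c=cap('side','side6'); crop('side6',290,100,440,240,5,'s6c')
o=bot.get_obs(); print({k:np.round(o[k],3) for k in ('time','joint_positions','tool_pos','tcp_rot','contact_force','moment','grip_width')})
E
```

```text
{'time': np.float64(7.167), 'joint_positions': array([-0.225,  0.565,  1.21 ,  0.   ,  1.368, -0.895]), 'tool_pos': array([633.975, -66.608, 210.141]), 'tcp_rot': array([-3.141e+00, -1.000e-03,  2.241e+00]), 'contact_force': array([-0.622, -0.006,  0.515]), 'moment': array([ 0.051, -0.144, -0.041]), 'grip_width': np.float64(59.853)}
```

View pics/s6c.png

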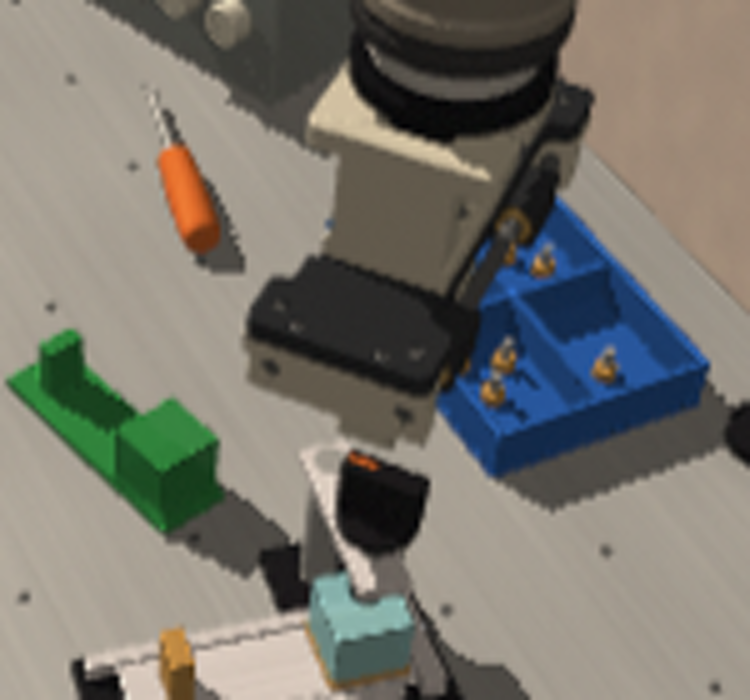

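servo_tool(angular=[[0,0,0],[0,0,0],[0,0,0],[0,0,0],[0,0,0],[0,0,0],[0,0,0],[0,0,0]], slide=[[0,0,-15],[0,0,-30],[0,0,-45],[0,0,-60],[0,0,-70],[0,0,-77],[0,0,-79.5],[0,0,-79.5]], grip=[0.3,0.3,0.3,0.3,0.3,0.3,0.3,0.3])

```text
time: 7.83
tool_pos: [634.0, -66.6, 131.2]
tcp_rot: [-3.141, -0.0, 2.24]
contact_force: [0.4, -0.2, -0.3]
grip_width: 59.8
```

```bash
python3 - <<'E'
from h import *
c=cap('side','side7'); crop('side7',290,100,440,240,5,'s7c')
o=bot.get_obs(); print({k:np.round(o[k],3) for k in ('time','joint_positions','tool_pos','tcp_rot','contact_force','moment','grip_width')})
E
```

```text
{'time': np.float64(7.883), 'joint_positions': array([-0.225,  0.628,  1.32 ,  0.   ,  1.194, -0.894]), 'tool_pos': array([634.439, -66.683, 131.773]), 'tcp_rot': array([3.141, 0.   , 2.24 ]), 'contact_force': array([ 0.222,  0.696, -0.6  ]), 'moment': array([ 0.047, -0.193,  0.042]), 'grip_width': np.float64(59.797)}
```

View pics/s7c.png

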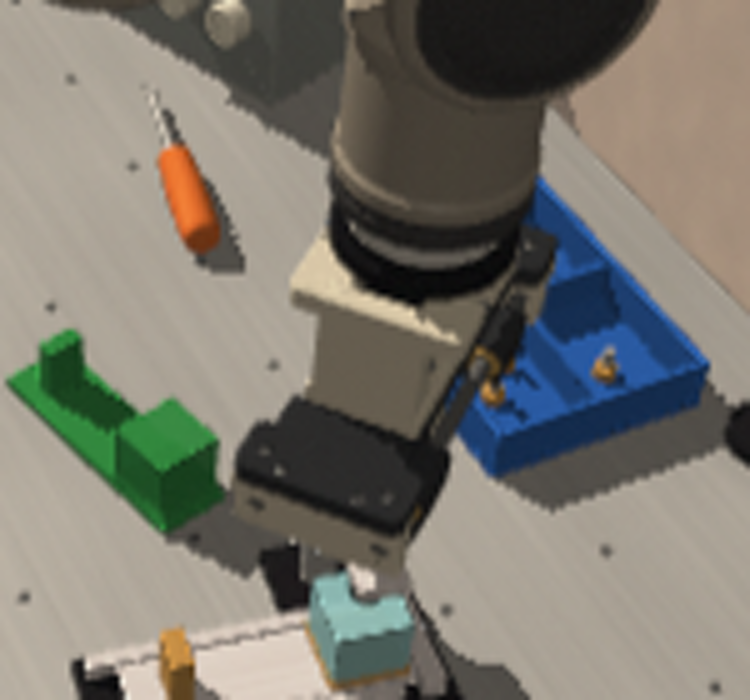

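Now close on the bar.

servo_tool(angular=[[0,0,0],[0,0,0],[0,0,0],[0,0,0],[0,0,0],[0,0,0],[0,0,0],[0,0,0]], slide=[[0,0,0],[0,0,0],[0,0,0],[0,0,0],[0,0,0],[0,0,0],[0,0,0],[0,0,0]], grip=[0,-0.2,-0.4,-0.6,-0.8,-1,-1,-1])

```text
time: 8.55
tool_pos: [634.9, -66.2, 131.4]
tcp_rot: [3.14, 0.0, 2.239]
contact_force: [1.4, 0.5, 0.4]
grip_width: 13.4
```

servo_tool(angular=[[0,0,0],[0,0,0],[0,0,0],[0,0,0]], slide=[[0,0,0],[0,0,0],[0,0,0],[0,0,0]], grip=[-1,-1,-1,-1])

```text
time: 8.88
tool_pos: [634.8, -66.4, 131.4]
tcp_rot: [3.14, 0.0, 2.239]
contact_force: [4.1, 3.3, -0.5]
grip_width: 13.5
```

```bash
cat > st.py <<'E'
from plant import bot
import numpy as np
o=bot.get_obs(); print({k:np.round(o[k],3).tolist() for k in ('time','tool_pos','tcp_rot','contact_force','moment','grip_width')},o['joint_positions'][5])
E
python3 st.py
```

```text
{'time': 8.883, 'tool_pos': [634.804, -66.366, 131.362], 'tcp_rot': [3.14, 0.0, 2.239], 'contact_force': [4.144, 3.329, -0.456], 'moment': [0.454, -0.697, -0.133], 'grip_width': 13.473} -0.8932228801847745
```

servo_tool(angular=[[0,0,0],[0,0,-3],[0,0,-6],[0,0,-9],[0,0,-12],[0,0,-15],[0,0,-18],[0,0,-20],[0,0,-20]], slide=[[0.8,0.6,0],[0.8,0.6,-0.26],[0.8,0.6,-0.52],[0.8,0.6,-0.79],[0.8,0.6,-1.05],[0.8,0.6,-1.31],[0.8,0.6,-1.57],[0.8,0.6,-1.75],[0.8,0.6,-1.75]], grip=[-1,-1,-1,-1,-1,-1,-1,-1,-1])

```text
time: 9.63
tool_pos: [634.9, -66.3, 129.5]
tcp_rot: [-3.141, 0.0, 1.889]
contact_force: [0.7, 0.8, 0.3]
grip_width: 14.1
```

```bash
python3 st.py
```

```text
{'time': 9.633, 'tool_pos': [634.869, -66.284, 129.496], 'tcp_rot': [-3.141, 0.0, 1.889], 'contact_force': [0.697, 0.825, 0.263], 'moment': [0.154, -0.183, -0.055], 'grip_width': 14.052} -0.5419095976451176
```

servo_tool(angular=[[0,0,-3],[0,0,-6],[0,0,-9],[0,0,-12],[0,0,-15],[0,0,-15],[0,0,-15]], slide=[[0,0,-0.26],[0,0,-0.52],[0,0,-0.79],[0,0,-1.05],[0,0,-1.31],[0,0,-1.31],[0,0,-1.31]], grip=[-1,-1,-1,-1,-1,-1,-1])

```text
time: 10.22
tool_pos: [634.8, -66.3, 128.2]
tcp_rot: [-3.141, 0.0, 1.63]
contact_force: [0.1, -0.1, 0.9]
grip_width: 13.5
```

servo_tool(angular=[[0,0,-3],[0,0,-6],[0,0,-9],[0,0,-12],[0,0,-12],[0,0,-12]], slide=[[0,0,-0.26],[0,0,-0.52],[0,0,-0.79],[0,0,-1.05],[0,0,-1.05],[0,0,-1.05]], grip=[-1,-1,-1,-1,-1,-1])

```text
time: 10.72
tool_pos: [634.8, -66.3, 127.1]
tcp_rot: [-3.141, 0.0, 1.422]
contact_force: [-1.1, -0.8, 1.5]
grip_width: 13.7
```

```bash
python3 st.py
```

```text
{'time': 10.717, 'tool_pos': [634.829, -66.267, 127.127], 'tcp_rot': [-3.141, 0.0, 1.422], 'contact_force': [-1.1, -0.794, 1.478], 'moment': [-0.03, 0.155, -0.09], 'grip_width': 13.736} -0.07441979120466344
```

servo_tool(angular=[[0,0,-3],[0,0,-6],[0,0,-9],[0,0,-9],[0,0,-9]], slide=[[0,0,-0.26],[0,0,-0.52],[0,0,-0.79],[0,0,-0.79],[0,0,-0.79]], grip=[-1,-1,-1,-1,-1])

```text
time: 11.13
tool_pos: [634.8, -66.2, 126.3]
tcp_rot: [-3.141, 0.0, 1.265]
contact_force: [-1.1, 0.1, 1.3]
grip_width: 13.7
```

```bash
python3 st.py
```

```text
{'time': 11.133, 'tool_pos': [634.823, -66.219, 126.299], 'tcp_rot': [-3.141, 0.0, 1.265], 'contact_force': [-1.066, 0.126, 1.312], 'moment': [-0.13, 0.324, -0.113], 'grip_width': 13.665} 0.08245326824688626
```

servo_tool(angular=[[0,0,-3],[0,0,-6],[0,0,-9],[0,0,-12],[0,0,-12],[0,0,-12]], slide=[[0,0,-0.26],[0,0,-0.52],[0,0,-0.79],[0,0,-1.05],[0,0,-1.05],[0,0,-1.05]], grip=[-1,-1,-1,-1,-1,-1])

```text
time: 11.63
tool_pos: [634.8, -66.2, 125.2]
tcp_rot: [-3.141, 0.001, 1.055]
contact_force: [-3.2, -0.1, 1.8]
grip_width: 14.2
```

```bash
python3 st.py
```

```text
{'time': 11.633, 'tool_pos': [634.784, -66.179, 125.207], 'tcp_rot': [-3.141, 0.001, 1.055], 'contact_force': [-3.208, -0.081, 1.759], 'moment': [-0.125, 0.543, -0.106], 'grip_width': 14.21} 0.2917935299532941
```

servo_tool(angular=[[0,0,-3],[0,0,-6],[0,0,-9],[0,0,-12],[0,0,-12],[0,0,-12]], slide=[[-0.5,0,-0.26],[-0.5,0,-0.52],[-0.5,0,-0.79],[-0.5,0,-1.05],[-0.5,0,-1.05],[-0.5,0,-1.05]], grip=[-1,-1,-1,-1,-1,-1])

```text
time: 12.13
tool_pos: [634.7, -66.1, 124.2]
tcp_rot: [3.142, 0.0, 0.846]
contact_force: [-1.8, -1.0, 2.5]
grip_width: 13.8
```

```bash
python3 st.py
```

```text
{'time': 12.133, 'tool_pos': [634.676, -66.143, 124.188], 'tcp_rot': [3.142, 0.0, 0.846], 'contact_force': [-1.797, -1.003, 2.473], 'moment': [-0.155, 0.335, -0.163], 'grip_width': 13.759} 0.5009785165197261
```

servo_tool(angular=[[0,0,-3],[0,0,-6],[0,0,-9],[0,0,-9],[0,0,-9]], slide=[[-0.2,-0.1,-0.24],[-0.2,-0.1,-0.5],[-0.2,-0.1,-0.76],[-0.2,-0.1,-0.76],[-0.2,-0.1,-0.76]], grip=[-1,-1,-1,-1,-1])

```text
time: 12.55
tool_pos: [634.6, -66.1, 123.5]
tcp_rot: [3.141, -0.0, 0.689]
contact_force: [-0.1, -0.1, 0.2]
grip_width: 13.8
```

```bash
python3 st.py;python3 st.py
```

```text
{'time': 12.55, 'tool_pos': [634.62, -66.123, 123.471], 'tcp_rot': [3.141, -0.0, 0.689], 'contact_force': [-0.087, -0.072, 0.164], 'moment': [0.005, 0.145, -0.16], 'grip_width': 13.799} 0.6578377899771198
{'time': 12.55, 'tool_pos': [634.62, -66.123, 123.471], 'tcp_rot': [3.141, -0.0, 0.689], 'contact_force': [-0.087, -0.072, 0.164], 'moment': [0.005, 0.145, -0.16], 'grip_width': 13.799} 0.6578377899771198
```

servo_tool(angular=[[0,0,-3],[0,0,-6],[0,0,-9],[0,0,-9],[0,0,-9]], slide=[[0,0,-0.26],[0,0,-0.52],[0,0,-0.78],[0,0,-0.78],[0,0,-0.78]], grip=[-1,-1,-1,-1,-1])

```text
time: 12.97
tool_pos: [634.6, -66.1, 122.7]
tcp_rot: [3.142, -0.0, 0.532]
contact_force: [-0.4, 1.0, 1.9]
grip_width: 13.5
```

```bash
python3 st.py
```

```text
{'time': 12.967, 'tool_pos': [634.572, -66.133, 122.688], 'tcp_rot': [3.142, -0.0, 0.532], 'contact_force': [-0.366, 0.986, 1.882], 'moment': [0.045, 0.122, -0.098], 'grip_width': 13.514} 0.8149398613392428
```

servo_tool(angular=[[0,0,-3],[0,0,-6],[0,0,-9],[0,0,-9],[0,0,-9]], slide=[[0,0,-0.26],[0,0,-0.52],[0,0,-0.78],[0,0,-0.78],[0,0,-0.78]], grip=[-1,-1,-1,-1,-1])

```text
time: 13.38
tool_pos: [634.6, -66.1, 122.0]
tcp_rot: [3.142, -0.0, 0.375]
contact_force: [-0.2, 1.2, 1.7]
grip_width: 13.5
```

```bash
python3 st.py
```

```text
{'time': 13.383, 'tool_pos': [634.58, -66.078, 121.984], 'tcp_rot': [3.142, -0.0, 0.375], 'contact_force': [-0.224, 1.198, 1.702], 'moment': [0.11, 0.178, -0.15], 'grip_width': 13.5} 0.9720122472604262
```

servo_tool(angular=[[0,0,-3],[0,0,-6],[0,0,-6],[0,0,-6]], slide=[[0,0,-0.26],[0,0,-0.52],[0,0,-0.52],[0,0,-0.52]], grip=[-1,-1,-1,-1])

```text
time: 13.72
tool_pos: [634.6, -66.1, 121.6]
tcp_rot: [3.142, -0.0, 0.27]
contact_force: [-1.8, 0.8, 3.2]
grip_width: 13.9
```

```bash
python3 st.py
```

```text
{'time': 13.717, 'tool_pos': [634.558, -66.072, 121.609], 'tcp_rot': [3.142, -0.0, 0.27], 'contact_force': [-1.753, 0.846, 3.16], 'moment': [0.153, 0.284, -0.141], 'grip_width': 13.934} 1.0766973780174527
```

servo_tool(angular=[[0,0,-3],[0,0,-6],[0,0,-6],[0,0,-6]], slide=[[0,0,-0.26],[0,0,-0.52],[0,0,-0.52],[0,0,-0.52]], grip=[-1,-1,-1,-1])

```text
time: 14.05
tool_pos: [634.6, -66.0, 121.2]
tcp_rot: [-3.142, -0.0, 0.165]
contact_force: [-2.0, 0.7, 3.7]
grip_width: 13.9
```

```bash
python3 st.py
```

```text
{'time': 14.05, 'tool_pos': [634.583, -66.036, 121.167], 'tcp_rot': [-3.142, -0.0, 0.165], 'contact_force': [-1.964, 0.669, 3.732], 'moment': [0.257, 0.318, -0.116], 'grip_width': 13.945} 1.1814853559434648
```

servo_tool(angular=[[0,0,-3],[0,0,-6],[0,0,-6],[0,0,-6],[0,0,-6]], slide=[[0,0,-0.26],[0,0,-0.52],[0,0,-0.52],[0,0,-0.52],[0,0,-0.52]], grip=[-1,-1,-1,-1,-1])

```text
time: 14.47
tool_pos: [634.6, -66.1, 120.7]
tcp_rot: [-3.142, -0.0, 0.06]
contact_force: [-1.5, 1.6, 5.9]
grip_width: 13.9
```

```bash
python3 st.py
```

```text
{'time': 14.467, 'tool_pos': [634.592, -66.06, 120.709], 'tcp_rot': [-3.142, -0.0, 0.06], 'contact_force': [-1.544, 1.635, 5.903], 'moment': [0.343, 0.381, -0.107], 'grip_width': 13.921} 1.2867183789203545
```

servo_tool(angular=[[0,0,-3],[0,0,-6],[0,0,-6],[0,0,-6],[0,0,-6]], slide=[[0,0,-0.26],[0,0,-0.52],[0,0,-0.52],[0,0,-0.52],[0,0,-0.52]], grip=[-1,-1,-1,-1,-1])

```text
time: 14.88
tool_pos: [634.6, -66.0, 120.4]
tcp_rot: [-3.142, -0.001, -0.045]
contact_force: [-2.2, 1.5, 6.0]
grip_width: 13.9
```

```bash
python3 st.py
```

```text
{'time': 14.883, 'tool_pos': [634.639, -66.032, 120.365], 'tcp_rot': [-3.142, -0.001, -0.045], 'contact_force': [-2.195, 1.452, 5.973], 'moment': [0.341, 0.496, -0.161], 'grip_width': 13.943} 1.3915146402563416
```

servo_tool(angular=[[0,0,0],[0,0,0],[0,0,0],[0,0,0]], slide=[[0,0,0.2],[0,0,0.4],[0,0,0.5],[0,0,0.5]], grip=[-1,-1,-1,-1])

```text
time: 15.22
tool_pos: [634.6, -66.0, 120.5]
tcp_rot: [-3.142, -0.0, -0.046]
contact_force: [-1.5, 1.2, 5.9]
grip_width: 14.0
```

servo_tool(angular=[[0,0,0],[0,0,0]], slide=[[0,0,0],[0,0,0]], grip=[-1,-1])

```text
time: 15.38
tool_pos: [634.6, -66.0, 120.4]
tcp_rot: [-3.142, -0.0, -0.047]
contact_force: [-1.2, 2.0, 5.0]
grip_width: 13.7
```

servo_tool(angular=[[0,0,0]], slide=[[0,0,0]], grip=[-1])

```text
time: 15.47
tool_pos: [634.6, -66.0, 120.4]
tcp_rot: [-3.142, -0.0, -0.047]
contact_force: [-1.8, 2.8, 6.4]
grip_width: 13.7
```

```bash
python3 st.py
```

```text
{'time': 15.467, 'tool_pos': [634.591, -66.048, 120.44], 'tcp_rot': [-3.142, -0.0, -0.047], 'contact_force': [-1.84, 2.811, 6.364], 'moment': [0.454, 0.218, -0.016], 'grip_width': 13.741} 1.393702393532285
```

servo_tool(angular=[[0,0,0],[0,0,0],[0,0,0],[0,0,0],[0,0,0],[0,0,0]], slide=[[0,0,0.3],[0,0,0.6],[0,0,0.6],[0,0,0.6],[0,0,0.6],[0,0,0.6]], grip=[-1,-1,-1,-1,-1,-1])

```text
time: 15.97
tool_pos: [634.5, -66.1, 120.7]
tcp_rot: [-3.142, 0.0, -0.047]
contact_force: [0.5, 2.6, 0.9]
grip_width: 13.6
```

```bash
python3 st.py
```

```text
{'time': 15.967, 'tool_pos': [634.501, -66.08, 120.675], 'tcp_rot': [-3.142, 0.0, -0.047], 'contact_force': [0.499, 2.577, 0.896], 'moment': [0.552, -0.094, -0.03], 'grip_width': 13.627} 1.393993038842849
```

servo_tool(angular=[[0,0,0]], slide=[[0,0,0]], grip=[-1])

```text
time: 16.05
tool_pos: [634.5, -66.1, 120.7]
tcp_rot: [-3.141, 0.0, -0.047]
contact_force: [0.3, 1.8, 0.7]
grip_width: 14.1
```

```bash
python3 st.py
```

```text
{'time': 16.05, 'tool_pos': [634.481, -66.073, 120.721], 'tcp_rot': [-3.141, 0.0, -0.047], 'contact_force': [0.316, 1.76, 0.709], 'moment': [0.554, -0.1, 0.061], 'grip_width': 14.094} 1.3940315408008814
```

servo_tool(angular=[[0,0,0],[0,0,0],[0,0,0],[0,0,0],[0,0,0],[0,0,0]], slide=[[0,0,0],[0,0,0],[0,0,0],[0,0,0],[0,0,0],[0,0,0]], grip=[-0.6,-0.4,-0.2,0,0.2,0.2])

```text
time: 16.55
tool_pos: [634.4, -66.3, 120.9]
tcp_rot: [3.141, 0.0, -0.047]
contact_force: [-0.3, 0.1, -0.5]
grip_width: 46.9
```

servo_tool(angular=[[0,0,0],[0,0,0],[0,0,0],[0,0,0],[0,0,0],[0,0,0],[0,0,0]], slide=[[0,0,5],[0,0,15],[0,0,30],[0,0,50],[0,0,75],[0,0,100],[0,0,100]], grip=[0.3,0.3,0.3,0.3,0.3,0.3,0.3])

```text
time: 17.13
tool_pos: [636.9, -66.6, 228.1]
tcp_rot: [3.14, -0.011, -0.047]
contact_force: [0.7, -0.3, 0.2]
grip_width: 59.7
```

servo_tool(angular=[[0,0,0],[0,0,0],[0,0,0],[0,0,0],[0,0,0],[0,0,0],[0,0,0],[0,0,0]], slide=[[-25,10,5],[-50,20,10],[-75,30,20],[-100,40,20],[-125,50,20],[-150,60,20],[-160,70,20],[-160,70,20]], grip=[0.3,0.3,0.3,0.3,0.3,0.3,0.3,0.3])

```text
time: 17.8
tool_pos: [472.4, 5.3, 241.9]
tcp_rot: [-3.141, -0.0, -0.046]
contact_force: [0.9, -1.0, -0.4]
grip_width: 59.6
```

```bash
python3 - <<'E'
from h import *
from kn import knob
c=cap('side','side8'); d=cap('top','top8'); crop('side8',290,150,410,260,6,'s8c')
for c in(c,d):
    W,u,v=knob(c,[634.6,-66.3]); 
    if len(W)<60: continue
    h=np.percentile(W[:,2],97); Q=W[W[:,2]>h-6]; D=Q[:,:2]-Q[:,:2].mean(0); e,V=np.linalg.eigh(D.T@D/len(D)); print(h,len(Q),Q.mean(0),np.sqrt(e)*3.46,np.degrees(np.arctan2(V[1,1],V[0,1])))
E
python3 st.py
```

```text
147.28178439248921 91 [632.63484387 -68.90004744 145.46281234] [14.11254822 40.008571  ] 177.63537142329577
150.7494109187621 62 [634.35811117 -65.73189503 147.86826275] [13.25207301 39.45429874] 175.80608788794078
{'time': 17.9, 'tool_pos': [474.873, 3.825, 241.787], 'tcp_rot': [3.141, -0.002, -0.046], 'contact_force': [-0.271, -0.213, 0.403], 'moment': [0.049, 0.004, 0.03], 'grip_width': 59.585} 1.4640085769250424
```

View pics/s8c.png

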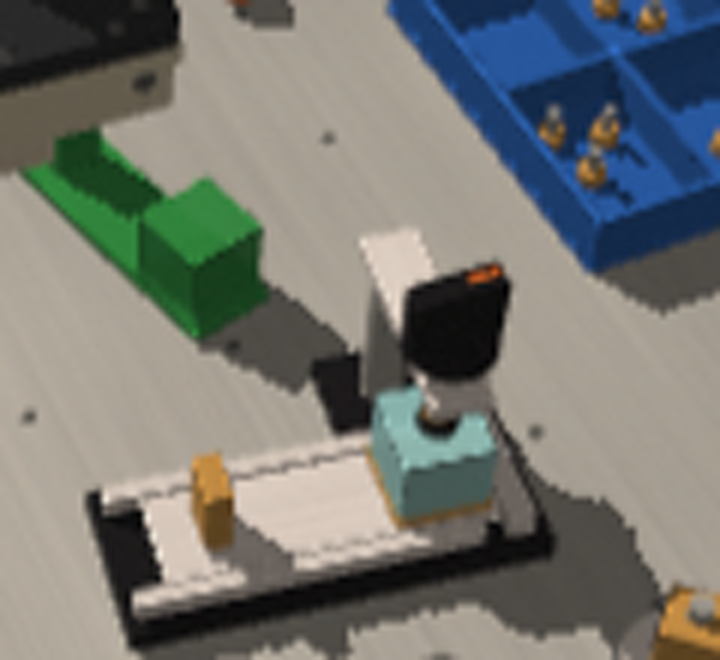

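View pics/side8.png

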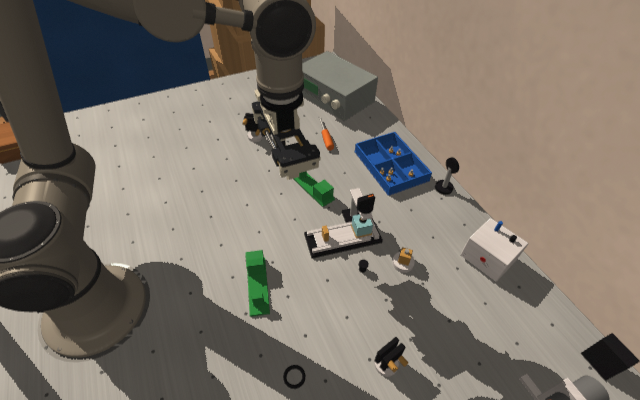

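```bash
python3 -c "
from plant import bot
print(bot.get_obs()['dq'].round(3)); print(bot.close_job())"
```

```text
[-0.013  0.024 -0.021 -0.003 -0.004 -0.001]
the job is handed in; nothing more can be done
None
```

The carriage is home against the end stop, the pad is on the cube with about 10 N, and the job was handed in at about 18 s with no verdict reported.

**What I did:** I pushed the carriage home by its finger post. The tool stopped dead at the stop with about 8 N on it. I then gripped the knob bar and turned it about 2.29 rad clockwise, sinking 5 mm per rad. The pad met the cube at a knob value of about 2.55. I eased the hand up until its vertical force was near zero, then let go and withdrew.

**Pad force:** There was no direct reading. The arm flex of about 0.9 mm gives about 10.8 N, and the turn past contact gives 8.5–11 N. All of these lie within 5–16 N. The contact angle itself is uncertain by about 0.05 rad, because the wrist force readings were noisy by about 1 N.

**Last checks:**
- The bar direction in the final pictures (about 177°) matches the hand's angle when it let go, so the knob stayed where I left it.
- The knob top dropped 10.4 mm in the side view and 9.5 mm in the top view, against about 10.5 mm expected. The 1 mm gap is within the calibration.
- The final picture shows the carriage still home, the pad on the cube and the gripper well clear. The bystanders I could see were where they had been.

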